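# Fold the retaining flap down and shut the gauge box

## Robot

A 6-joint arm with a two-finger parallel gripper is mounted at the origin on a cart in front of the work surface, level with it; the furniture and walls round the work are solid. World frame = base frame: x ahead of the robot, y to its left, z up, the work surface at z = 0. Lengths are in m, angles in degrees, forces in N, time in s.
With the tool pointing down it reaches from about 0.275 to 0.725 m from the base axis. Payload 5.6 kg.
Tool frame: the origin (TCP) lies on the centre line of the jaws, within the pads' length; the fingertips stand 14 mm ahead of it and the grasp point (between the pads) lies 5 mm behind it; z points along the fingers, y is the line along which they close (so a half turn about z gives the same grasp; the last joint's range is limited). The gripper opens to 85 mm and grips with 20 to 120 N. Pads are 22 mm wide; open, the fingers measure 114 mm over their backs; the gripper's body (76 mm by 85 mm) begins 54 mm behind the grasp point. The pads swing forward as they close: fully open they stand 13 mm farther back than shut.
Start: joints at [-55.543, 14.616, 6.199, 0, -81.583, -16.306], TCP at [0.171, -0.523, 0.245] pointing down, gripper open.
Joint ranges: [-168.99, 168.99], [-69.2, 112.95], [-62.41, 85.93], [-164.36, 98.24], [-168.68, -3.75], [-174.98, 174.98]. Speed limits (degrees/s): [147.25, 147.25, 180, 180, 180, 180].

## Interface

Orientations are given as a 3x3 rotation matrix whose columns are the frame's x, y, z axes.
In Python, from cell import monitor, cams, arm gives the robot as it stands.
- The arm moves only by the tool apply_moves, never from a script. Its argument "plan" is a list of rows, each an object of numbers: "dx", "dy", "dz": the shift along the tool's x, y, z in cm; "rx", "ry", "rz": the turn, a rotation vector about the tool's x, y, z in degrees; "gripper": the finger opening in cm, from 0 to 8.54. In form: [{"dx": .., "dy": .., "dz": .., "rx": .., "ry": .., "rz": .., "gripper": ..}, ...]. A call has 1 to 5 rows; each row is the pose to reach, as a shift and turn from the pose commanded when the call began, along the tool's axes at that moment; what a row does not reach only later rows make up. A row lasts 1/8 s, in which the tool goes at most 62.5 mm and 10.7 degrees, less where a joint would pass 70% of its speed; a pose out of reach is approached as far as the arm can. A call with a gripper value outside its range is refused whole. The fingers move at their own pace and stop on an object; "force" is the grip in N (left out, the last holds). Time passes only in rows, so rows that repeat a pose let the fingers close. It gives the time, the measured TCP pose, the force, the opening and the grip force at its end, in the units of the state.
- monitor.state(): the state, without advancing time (a new reading comes with each control period).
- cams.get_image(name): name is "scene" or "top"; returns (picture, depth): 384x512x3 uint8, red, green, blue; 384x512 float32, m along the optical axis (not along the pixel's ray), 0 where there is no reading.
- cams.camera_params(name): a dict with "K" (3x3 intrinsics, pixels), "D" ([k1, k2, p1, p2, k3] as OpenCV has them; the pictures are not rectified), "rvec" (rotation vector, rad) and "tvec" (3), from world to camera coordinates, as OpenCV has them. Camera axes: x right, y down, z forward; pixel columns grow to the right and rows downward; lengths in m; the calibration is good to about 2 mm. A picture is of the moment at which its call begins. camera_params takes no time and is no camera call.
- arm.job_done(): hands the job in; it is judged then, once.
The state is a dict: "time_s": time; "joint_pos": joint angles; "qvel": joint speeds; "tau": joint torques, N m; "tcp_pos": TCP position; "orientation": TCP orientation; "force": force on the tool from outside, world axes, zero at the start; "ft_torque": the same for the moment, N m; "grip_width": opening from 0.0 (shut) to 1.0 (fully open); "grasp_force": force on a finger pad.
Only numpy, scipy, OpenCV 4.12 (cv2) and the standard library are available. Lean on these libraries where they do the work, as an engineer would, in place of code of your own. Each camera call takes 0.05 s, during which the arm holds its last target. There are 200 camera calls.

## Task

Close up the open wooden gauge box for carrying: with the fingers, push the upright metal retaining flap at its left side down until it lies flat over the gauge blocks, and only then push the open cover over it until it is fully shut, without slamming it. This is pushing only: do not lift, tip or shove the box along, and leave the other things on the worktop alone.

Things in the scene. Friction and masses are not known exactly. Their poses are not given: they have to be found in the camera images.
- gauge_box: Open wooden box with twelve gauge blocks in blue felt, loose on the worktop, about 2 kg; 150 (x) x 230 (y) x 36 mm high without the cover. Origin: centre of its underside. Its +x points from the wall with the flap (robot's left) to the wall with the cover's hinge (robot's right); +y away from the robot, +z up. Turned up to 0.45 rad either way from there.
- flap (a joint): Angle of the inner flap, rad: 0 = folded down flat over the gauge blocks (stop), 1.57 = upright, 1.78 = other stop, leaning a little outwards. The hinge is stiff (0.14 N m): the flap stays where it is left and does not fall by itself, so it has to be pushed all the way, with 1 to 3 N.
- flap_hinge (a point): Middle of the flap's hinge line (along the box's y), inside the left wall, 63.5 mm from the box's centre, 33.5 mm above the worktop. The flap is an alloy sheet, 204 mm along the hinge, 3 mm thick (1.5 mm each side of the hinge line), grey felt on its inner face. Down, it reaches towards the box's +x, top 35 mm above the worktop. Push on its bare outer face, the left one when upright.
- flap_edge (a point): Middle of the flap's free edge, 125 mm from the hinge line; the highest part of the flap when upright.
- gauge_box_lid (a joint): Angle of the cover, rad: 0 = fully shut (stop), 1.57 = upright, 1.83 = its stop leaning outwards (to the right). Stiff hinge (0.28 N m): the cover stays where it is left and must be pushed all the way, with 2 to 5 N near its free edge. It closes towards the robot's left. While the flap is up, the cover strikes the flap and cannot close.
- cover_hinge (a point): Middle of the cover's hinge line (along the box's y), on top of the right wall, 75 mm from the box's centre, 37 mm above the worktop. The cover is a wooden slab, 150 mm from hinge to free edge, 230 mm along the hinge, 14 mm thick; its inner face lies in the plane of the hinge line, its outer face 14 mm beyond. Shut, its top is 51 mm above the worktop.
- cover_edge (a point): Middle of the cover's free edge, half-way through its thickness, 152 mm from the hinge line. When the cover is open this is its highest part.
- loupe: black loupe barrel, 38 mm across, 30 mm high, standing on the worktop left of the box. Origin: centre of its underside. A bystander, not to be disturbed.
- micrometer: outside micrometer with a green pad, 132x44x16 mm, lying on the blue notebook on the left. Origin: centre of its underside. A bystander, not to be disturbed.
- pen_a: black pen, 145 mm long, on the worktop left of the notebook. Origin: centre of its underside. A bystander, not to be disturbed.
- v_block: steel V-block, 36x44x32 mm, on the worktop right of the box. Origin: centre of its underside. A bystander, not to be disturbed.
- cal_weight_200: knobbed steel weight, 29 mm across, 48 mm high, standing on the worktop at the right, beyond the V-block. Origin: centre of its underside. A bystander, not to be disturbed.
- tweezers: steel tweezers, 129 mm long, on the worktop to the right, near the front edge. Origin: centre of its underside. A bystander, not to be disturbed.
- ring_gauge_25: steel ring gauge, 60 mm across, 18 mm high, lying on the worktop behind the box, to the right (seen from the robot). Origin: centre of its underside. A bystander, not to be disturbed.
- bush_steel: plain steel bush, 36 mm across, 18 mm high, on the worktop behind the box. Origin: centre of its underside. A bystander, not to be disturbed.

How it is judged:
By the outcome, as a careful person would: the job done as asked, in the order asked, and still so for the second after the job is handed in, with the robot touching nothing.
It also fails if it takes over 48 s, if anything falls off the work surface, if the arm or the gripper's body presses on something with over 40 N, if the wrist force passes 120 N, or if a joint passes its speed limit or range.

## Working session

There is one attempt and no reset: what is moved stays moved. The work goes in short steps, Python scripts to look and compute and a tool call to move; the robot and the scene stay as the last step left them, time stands still between calls to the robot, and variables do not carry over. Pictures are saved under pics/ and viewed, at most 10 in all, crops included, and the job is handed in when it is done.

Besides the shell and the picture viewer there is one more tool, called after "Call:" as a command line: name --argument value ..., lists and objects as JSON in quotes. apply_moves: Moves the arm, as the interface text tells. Its arguments: {"type":"object","properties":{"plan":{"type":"array"},"force":{"type":"number"}},"required":["plan"]}

```bash
mkdir -p pics; cat > h.py <<'E'
import numpy as np, cv2
from cell import monitor, cams, arm
def cloud(name):
    im,d=cams.get_image(name); p=cams.camera_params(name)
    h,w=d.shape; u,v=np.meshgrid(np.arange(w),np.arange(h))
    n=cv2.undistortPoints(np.stack([u,v],-1).reshape(-1,1,2).astype(np.float64),np.array(p['K']),np.array(p['D'])).reshape(h,w,2)
    c=np.dstack([n[...,0]*d,n[...,1]*d,d])
    R=cv2.Rodrigues(np.array(p['rvec'],float))[0]; t=np.array(p['tvec'],float).ravel()
    W=(c-t)@R; W[d<=0]=np.nan
    return im,W
E
python3 - <<'E'
from h import *
for n in('scene','top'):
    im,W=cloud(n); np.savez(n+'.npz',im=im,W=W); cv2.imwrite(f'pics/{n}1.png',im[...,::-1])
print(monitor.state())
E
```

```text
{'time_s': 0.1, 'joint_pos': array([-5.55429705e+01,  1.46509236e+01,  6.13592607e+00, -2.38048557e-02,
       -8.15851886e+01, -1.63062319e+01]), 'qvel': array([ 0.05804372,  0.0261366 ,  0.12273758,  0.08289787, -0.05997716,
       -0.01469442]), 'tau': array([-1.98954775e-03, -3.87607491e+01,  2.38473004e+01,  5.37781656e+00,
       -3.79422956e-03, -1.06798743e-05]), 'tcp_pos': array([ 0.17124024, -0.52219769,  0.24446066]), 'orientation': array([[-9.50258936e-01, -3.11460320e-01, -6.50425538e-04],
       [-3.11460984e-01,  9.50257466e-01,  1.67431829e-03],
       [ 9.65880124e-05,  1.79361810e-03, -9.99998387e-01]]), 'force': array([-0.45527413,  0.45840539,  0.06842591]), 'ft_torque': array([ 0.03288758, -0.0132846 ,  0.01393317]), 'grasp_force': 0.0, 'grip_width': 0.9995528641930931}
```

View pics/scene1.png

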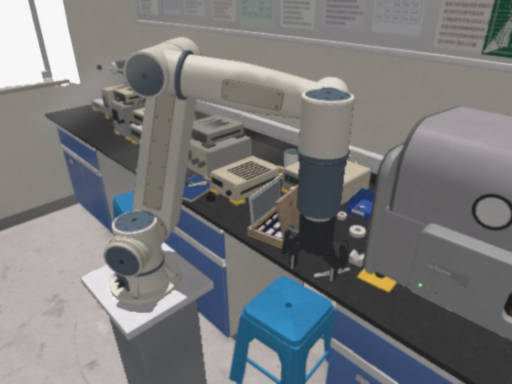

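View pics/top1.png

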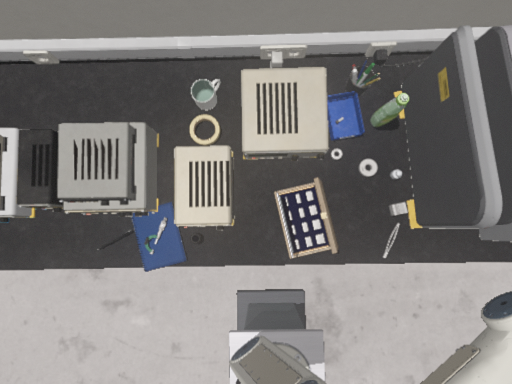

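The scene view shows the open box around (275,215), with the flap and cover upright. In the top view the box spans about (276–336, 180–258), slightly turned, with instruments at its left (205,187) and behind it (285,110). Next I'll fit the flap and cover from depth.

```bash
python3 - <<'E'
from h import *
d=np.load('top.npz'); W=d['W']; im=d['im']
cv2.imwrite('pics/topc.png',cv2.resize(im[110:280,170:440],None,fx=2.9,fy=2.9,interpolation=cv2.INTER_CUBIC)[...,::-1])
for n,(u,v) in dict(bl=(290,257),br=(335,250),tl=(276,193),tr=(318,180),inst_r=(230,187),inst_front=(285,155),loupe=(197,239),vb=(399,209),wt=(396,174),ring=(368,168),bush=(337,154),table_front=(300,262),twz=(391,240)).items(): print(n,W[v,u].round(3))
S=np.load('scene.npz')['W']
for nm,C in(('top',W),('scene',S)):
    P=C.reshape(-1,3); P=P[(P[:,2]>.01)&(P[:,2]<.25)&(P[:,0]>.25)&(P[:,0]<.62)&(abs(P[:,1]+.06)<.2)]
    for z0 in np.arange(.02,.25,.02):
        q=P[(P[:,2]>=z0)&(P[:,2]<z0+.02)]
        if len(q): print(nm,z0.round(2),len(q),q.min(0).round(3),q.max(0).round(3))
E
```

```text
bl [ 0.399 -0.053  0.035]
br [ 0.43  -0.175  0.186]
tl [ 0.604 -0.006  0.16 ]
tr [ 0.638 -0.131  0.188]
inst_r [0.632 0.14  0.096]
inst_front [ 0.738 -0.042  0.075]
loupe [0.464 0.26  0.026]
vb [ 0.554 -0.428  0.02 ]
wt [ 0.671 -0.415  0.044]
ring [ 0.7   -0.336 -0.002]
bush [ 0.751 -0.23   0.002]
table_front [ 0.379 -0.089  0.003]
twz [ 0.449 -0.404 -0.004]
top 0.02 1300 [ 0.396 -0.187  0.02 ] [0.619 0.14  0.04 ]
top 0.04 50 [ 0.412 -0.209  0.04 ] [0.618 0.137 0.06 ]
top 0.06 104 [ 0.435 -0.206  0.06 ] [0.619 0.14  0.079]
top 0.08 35 [ 0.433 -0.201  0.081] [0.614 0.139 0.099]
top 0.1 34 [ 0.428 -0.198  0.101] [ 0.609 -0.014  0.12 ]
top 0.12 38 [ 0.415 -0.19   0.121] [ 0.617 -0.022  0.14 ]
top 0.14 143 [ 0.412 -0.185  0.14 ] [ 0.618 -0.006  0.16 ]
top 0.16 74 [ 0.409 -0.182  0.16 ] [ 0.609 -0.009  0.18 ]
top 0.18 338 [ 0.42  -0.178  0.18 ] [ 0.62  -0.125  0.192]
scene 0.02 457 [ 0.395 -0.197  0.02 ] [0.615 0.14  0.04 ]
scene 0.04 160 [ 0.407 -0.201  0.04 ] [0.616 0.14  0.06 ]
scene 0.06 229 [ 0.409 -0.204  0.06 ] [0.619 0.14  0.08 ]
scene 0.08 278 [ 0.407 -0.203  0.08 ] [0.617 0.14  0.1  ]
scene 0.1 261 [ 0.407 -0.198  0.1  ] [ 0.606 -0.013  0.12 ]
scene 0.12 265 [ 0.407 -0.192  0.12 ] [ 0.607 -0.011  0.14 ]
scene 0.14 303 [ 0.408 -0.186  0.14 ] [ 0.606 -0.005  0.16 ]
scene 0.16 129 [ 0.416 -0.184  0.16 ] [ 0.545 -0.027  0.18 ]
scene 0.18 104 [ 0.418 -0.18   0.18 ] [ 0.571 -0.133  0.189]
```

View pics/topc.png

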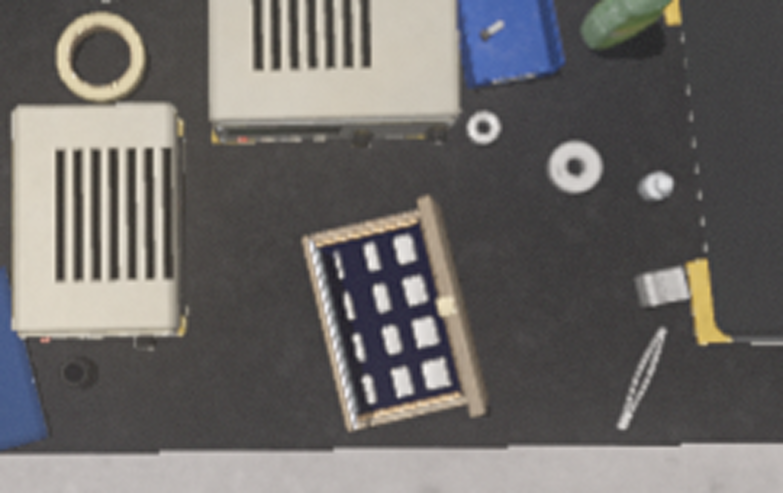

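The crop shows the flap edge running from (307,240) to (350,428) and the cover edge from (428,200) to (480,415). The cover leans slightly inward and the loupe, at (78,372), is well clear. Next step is a numeric fit.

```bash
cat >> h.py <<'E'
def boxframe(c,yaw): # columns: box x,y in world
    s,k=np.sin(yaw),np.cos(yaw); return np.array([[s,k],[-k,s]])
E
python3 - <<'E'
from h import *
from scipy.optimize import least_squares
P=np.vstack([np.load(n+'.npz')['W'].reshape(-1,3) for n in('top','scene')])
P=P[(P[:,0]>.36)&(P[:,0]<.68)&(P[:,1]>-.25)&(P[:,1]<.06)]
flapc=P[(P[:,2]>.06)&(P[:,1]>-.1+.21*(P[:,0]-.5))]; lidc=P[(P[:,2]>.06)&(P[:,1]<-.1+.21*(P[:,0]-.5))]
for nm,Q in(('flap',flapc),('lid',lidc)):
    # plane y=a+b x+c z
    A=np.c_[np.ones(len(Q)),Q[:,0],Q[:,2]]
    r=least_squares(lambda p:A@p-Q[:,1],[0,.2,0],loss='soft_l1',f_scale=.003).x
    res=A@r-Q[:,1]
    g=Q[abs(res)<.012]
    print(nm,len(Q),len(g),'yaw',np.degrees(np.arctan(r[1])).round(1),'dy/dz',r[2].round(3),'y at x=.5,z=.035:',(r[0]+.5*r[1]+.035*r[2]).round(4),'x',np.percentile(g[:,0],[1,99]).round(3),'zmax',np.percentile(g[:,2],99).round(3),'res',np.percentile(abs(res),[50,90]).round(4))
yaw=np.radians(12); B=boxframe(0,yaw)
rim=P[(P[:,2]>.03)&(P[:,2]<.045)]; q=rim[:,:2]@B
print('box coords rim',np.percentile(q,[0.5,2,50,98,99.5],axis=0).round(3).tolist())
fe=flapc[flapc[:,2]>.145]; le=lidc[lidc[:,2]>.17]
for e in(fe,le):
    q=e[:,:2]@B; print('edge',np.percentile(q,[2,50,98],axis=0).round(3).tolist(),np.median(e[:,2]))
E
```

```text
flap 974 974 yaw 11.8 dy/dz 0.128 y at x=.5,z=.035: -0.0476 x [0.409 0.604] zmax 0.163 res [0.0015 0.0036]
lid 1288 1272 yaw 11.9 dy/dz 0.287 y at x=.5,z=.035: -0.2006 x [0.421 0.641] zmax 0.19 res [0.0023 0.0072]
box coords rim [[0.132, 0.373], [0.133, 0.375], [0.178, 0.431], [0.274, 0.604], [0.297, 0.605]]
edge [[0.131, 0.394], [0.135, 0.484], [0.14, 0.586]] 0.15261557569556328
edge [[0.247, 0.377], [0.257, 0.47], [0.266, 0.598]] 0.18529442542398986
```

Call:
apply_moves --plan '[{"dx": -4, "dy": 3.5, "dz": -0.5, "rz": 2, "gripper": 0}, {"dx": -8, "dy": 7, "dz": -1, "rz": 4, "gripper": 0}, {"dx": -12.5, "dy": 11, "dz": -1, "rz": 6.1, "gripper": 0}, {"dx": -17, "dy": 15, "dz": -1, "rz": 6.1, "gripper": 0}, {"dx": -21, "dy": 18.5, "dz": -1, "rz": 6.1, "gripper": 0}]' --force 20

```text
schema error: expected keys dx, dy, dz, rx, ry, rz, gripper
```

Call:
apply_moves --plan '[{"dx": -4, "dy": 3.5, "dz": -0.5, "rx": 0, "ry": 0, "rz": 2, "gripper": 0}, {"dx": -8, "dy": 7, "dz": -1, "rx": 0, "ry": 0, "rz": 4, "gripper": 0}, {"dx": -12.5, "dy": 11, "dz": -1, "rx": 0, "ry": 0, "rz": 6.1, "gripper": 0}, {"dx": -17, "dy": 15, "dz": -1, "rx": 0, "ry": 0, "rz": 6.1, "gripper": 0}, {"dx": -21, "dy": 18.5, "dz": -1, "rx": 0, "ry": 0, "rz": 6.1, "gripper": 0}]' --force 20

```text
time_s: 0.72
tcp_pos: [0.3137, -0.2794, 0.2551]
orientation: [[-0.978, -0.209, -0.0], [-0.209, 0.978, 0.0], [0.0, 0.0, -1.0]]
force: [0.4, -0.0, 1.7]
grip_width: -0.002
grasp_force: 0.0
```

Call:
apply_moves --plan '[{"dx": -4, "dy": 4.2, "dz": 0, "rx": 0, "ry": 0, "rz": 0, "gripper": 0}, {"dx": -8, "dy": 8.4, "dz": 0, "rx": 0, "ry": 0, "rz": 0, "gripper": 0}, {"dx": -12, "dy": 12.6, "dz": 0, "rx": 0, "ry": 0, "rz": 0, "gripper": 0}, {"dx": -16, "dy": 17, "dz": 0, "rx": 0, "ry": 0, "rz": 0, "gripper": 0}, {"dx": -20, "dy": 21.2, "dz": 0, "rx": 0, "ry": 0, "rz": 0, "gripper": 0}]'

```text
time_s: 1.35
tcp_pos: [0.465, -0.0304, 0.2552]
orientation: [[-0.978, -0.209, -0.0], [-0.209, 0.978, 0.0], [0.0, 0.0, -1.0]]
force: [1.7, -1.2, 1.0]
grip_width: -0.001
grasp_force: 0.0
```

Call:
apply_moves --plan '[{"dx": -2.5, "dy": 2.5, "dz": 0, "rx": 0, "ry": 0, "rz": 0, "gripper": 0}, {"dx": -4, "dy": 4.4, "dz": 0, "rx": 0, "ry": 0, "rz": 0, "gripper": 0}, {"dx": -4, "dy": 4.4, "dz": 2, "rx": 0, "ry": 0, "rz": 0, "gripper": 0}, {"dx": -4, "dy": 4.4, "dz": 4, "rx": 0, "ry": 0, "rz": 0, "gripper": 0}, {"dx": -4, "dy": 4.4, "dz": 4, "rx": 0, "ry": 0, "rz": 0, "gripper": 0}]'

```text
time_s: 1.98
tcp_pos: [0.4934, 0.0185, 0.214]
orientation: [[-0.978, -0.208, -0.004], [-0.208, 0.978, -0.001], [0.004, -0.0, -1.0]]
force: [-1.1, -0.3, 0.2]
grip_width: -0.007
grasp_force: 0.0
```

```bash
python3 - <<'E'
from h import *
im,W=cloud('top'); cv2.imwrite('pics/t2.png',cv2.resize(im[110:280,200:400],None,fx=3.5,fy=3.5)[...,::-1])
B=boxframe(0,np.radians(12)); s=monitor.state(); t=s['tcp_pos']; print(t,t[:2]@B)
im,S=cloud('scene')
P=np.vstack([W.reshape(-1,3),S.reshape(-1,3)]); q=np.c_[P[:,:2]@B,P[:,2]]
c=t[:2]@B
m=(abs(q[:,0]-c[0])<.045)&(abs(q[:,1]-c[1])<.06)&(q[:,2]>.1)&(q[:,2]<.27); g=q[m]
for z in np.arange(.16,.26,.01):
    k=g[abs(g[:,2]-z)<.005]
    if len(k)>3: print(z.round(2),len(k),np.percentile(k-[*c,0],[2,98],axis=0)[:,:2].round(3).tolist())
print(g[:,2].min())
E
```

```text
[0.49416027 0.01857005 0.2152677 ] [0.08457745 0.48722262]
0.2 6 [[-0.009, -0.006], [0.005, -0.001]]
0.21 16 [[-0.017, -0.014], [0.013, 0.004]]
0.22 15 [[-0.014, -0.012], [0.013, 0.003]]
0.23 21 [[-0.012, -0.015], [0.014, 0.003]]
0.24 16 [[-0.013, -0.014], [0.012, 0.001]]
0.25 46 [[-0.036, -0.016], [0.032, 0.01]]
0.15661010915222068
```

View pics/t2.png

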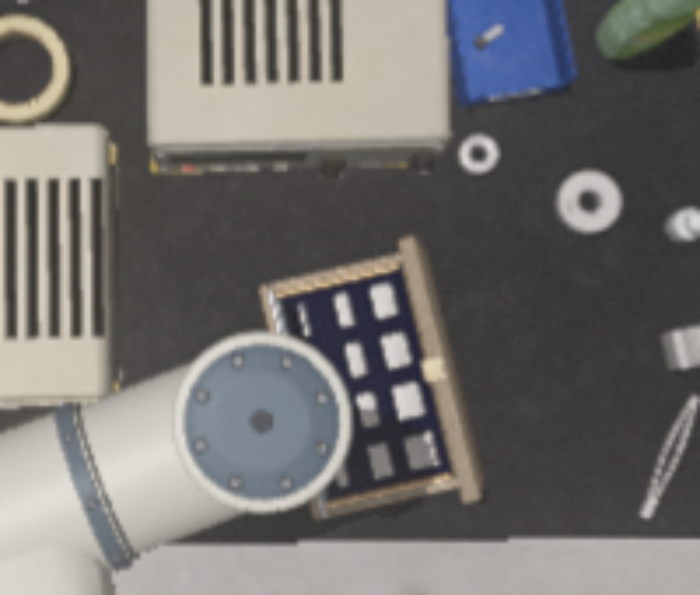

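The picture shows the wrist left of the box with the gripper over the flap's outer side. The flap and cover are unmoved. Now I'll descend and approach the flap.

Call:
apply_moves --plan '[{"dx": 0, "dy": 0, "dz": 3.5, "rx": 0, "ry": 0, "rz": 0, "gripper": 0}, {"dx": 0, "dy": 0, "dz": 7.6, "rx": 0, "ry": 0, "rz": 0, "gripper": 0}, {"dx": 0, "dy": -1.5, "dz": 7.6, "rx": 0, "ry": 0, "rz": 0, "gripper": 0}, {"dx": 0, "dy": -2.5, "dz": 7.6, "rx": 0, "ry": 0, "rz": 0, "gripper": 0}, {"dx": 0, "dy": -3.0, "dz": 7.6, "rx": 0, "ry": 0, "rz": 0, "gripper": 0}]'

```text
time_s: 2.7
tcp_pos: [0.5022, -0.0111, 0.1413]
orientation: [[-0.978, -0.208, 0.004], [-0.208, 0.978, 0.001], [-0.004, -0.0, -1.0]]
force: [0.3, 0.4, 0.1]
grip_width: -0.0
grasp_force: 0.0
```

Call:
apply_moves --plan '[{"dx": 0, "dy": -0.8, "dz": 0, "rx": 0, "ry": 0, "rz": 0, "gripper": 0}, {"dx": 0, "dy": -1.5, "dz": 0.1, "rx": 0, "ry": 0, "rz": 0, "gripper": 0}, {"dx": 0, "dy": -2.1, "dz": 0.2, "rx": 0, "ry": 0, "rz": 0, "gripper": 0}, {"dx": 0, "dy": -2.7, "dz": 0.4, "rx": 0, "ry": 0, "rz": 0, "gripper": 0}, {"dx": 0, "dy": -3.4, "dz": 0.6, "rx": 0, "ry": 0, "rz": 0, "gripper": 0}]'

```text
time_s: 3.32
tcp_pos: [0.508, -0.0439, 0.1331]
orientation: [[-0.978, -0.209, -0.0], [-0.209, 0.978, -0.0], [0.0, 0.0, -1.0]]
force: [0.2, 0.3, 2.1]
grip_width: -0.0
grasp_force: 0.6
```

Call:
apply_moves --plan '[{"dx": 0, "dy": -0.7, "dz": 0.4, "rx": 0, "ry": 0, "rz": 0, "gripper": 0}, {"dx": 0, "dy": -1.3, "dz": 0.8, "rx": 0, "ry": 0, "rz": 0, "gripper": 0}, {"dx": 0, "dy": -1.9, "dz": 1.25, "rx": 0, "ry": 0, "rz": 0, "gripper": 0}, {"dx": 0, "dy": -2.4, "dz": 1.75, "rx": 0, "ry": 0, "rz": 0, "gripper": 0}, {"dx": 0, "dy": -2.9, "dz": 2.3, "rx": 0, "ry": 0, "rz": 0, "gripper": 0}]'

```text
time_s: 3.95
tcp_pos: [0.514, -0.0722, 0.1099]
orientation: [[-0.978, -0.209, -0.0], [-0.209, 0.978, -0.0], [0.0, -0.0, -1.0]]
force: [0.3, -0.1, 0.8]
grip_width: 0.0
grasp_force: 0.5
```

Call:
apply_moves --plan '[{"dx": 0, "dy": -0.35, "dz": 0.6, "rx": 0, "ry": 0, "rz": 0, "gripper": 0}, {"dx": 0, "dy": -0.65, "dz": 1.2, "rx": 0, "ry": 0, "rz": 0, "gripper": 0}, {"dx": 0, "dy": -0.85, "dz": 1.85, "rx": 0, "ry": 0, "rz": 0, "gripper": 0}, {"dx": 0, "dy": -0.95, "dz": 2.45, "rx": 0, "ry": 0, "rz": 0, "gripper": 0}, {"dx": 0, "dy": -0.95, "dz": 3.0, "rx": 0, "ry": 0, "rz": 0, "gripper": 0}]'

```text
time_s: 4.58
tcp_pos: [0.5159, -0.0812, 0.0798]
orientation: [[-0.978, -0.209, -0.0], [-0.209, 0.978, -0.0], [0.0, -0.0, -1.0]]
force: [-0.5, -1.0, 1.9]
grip_width: -0.001
grasp_force: 0.5
```

```bash
python3 - <<'E'
from h import *
im,W=cloud('top'); cv2.imwrite('pics/t3.png',cv2.resize(im[160:270,250:370],None,fx=5,fy=5)[...,::-1])
B=boxframe(0,np.radians(12)); s=monitor.state(); print(s['tcp_pos'],s['tcp_pos'][:2]@B,s['force'])
E
```

```text
[ 0.51542741 -0.08111179  0.07910251] [0.18650268 0.48729999] [ 0.50968363  0.08845206 -0.8243631 ]
```

View pics/t3.png

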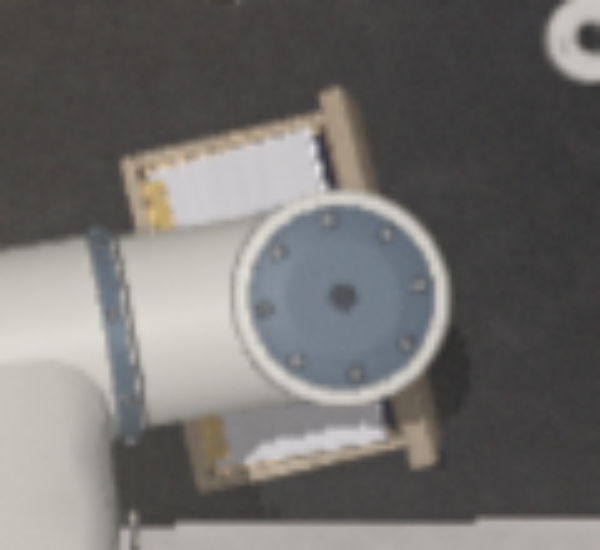

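The flap is folding down: it shows as the grey sheet over the blocks at (235,180) and (300,430). The box hasn't moved.

Call:
apply_moves --plan '[{"dx": 0, "dy": 0, "dz": 0.65, "rx": 0, "ry": 0, "rz": 0, "gripper": 0}, {"dx": 0, "dy": 0.1, "dz": 1.3, "rx": 0, "ry": 0, "rz": 0, "gripper": 0}, {"dx": 0, "dy": 0.2, "dz": 1.9, "rx": 0, "ry": 0, "rz": 0, "gripper": 0}, {"dx": 0, "dy": 0.4, "dz": 2.4, "rx": 0, "ry": 0, "rz": 0, "gripper": 0}, {"dx": 0, "dy": 0.5, "dz": 2.8, "rx": 0, "ry": 0, "rz": 0, "gripper": 0}]'

```text
time_s: 5.25
tcp_pos: [0.5148, -0.0762, 0.052]
orientation: [[-0.978, -0.209, -0.0], [-0.209, 0.978, -0.0], [0.0, -0.0, -1.0]]
force: [-1.2, -0.8, 1.6]
grip_width: -0.001
grasp_force: 0.5
```

Call:
apply_moves --plan '[{"dx": 0, "dy": 0, "dz": 0.1, "rx": 0, "ry": 0, "rz": 0, "gripper": 0}, {"dx": 0, "dy": 0, "dz": 0.2, "rx": 0, "ry": 0, "rz": 0, "gripper": 0}, {"dx": 0, "dy": 0, "dz": 0.3, "rx": 0, "ry": 0, "rz": 0, "gripper": 0}, {"dx": 0, "dy": 0, "dz": 0.3, "rx": 0, "ry": 0, "rz": 0, "gripper": 0}]'

```text
time_s: 5.75
tcp_pos: [0.5149, -0.0763, 0.0492]
orientation: [[-0.978, -0.209, 0.0], [-0.209, 0.978, 0.0], [-0.0, 0.0, -1.0]]
force: [-0.2, 0.4, 0.6]
grip_width: 0.0
grasp_force: 0.0
```

Call:
apply_moves --plan '[{"dx": 0, "dy": 0, "dz": 0.1, "rx": 0, "ry": 0, "rz": 0, "gripper": 0}, {"dx": 0, "dy": 0, "dz": 0.1, "rx": 0, "ry": 0, "rz": 0, "gripper": 0}]'

```text
time_s: 6.0
tcp_pos: [0.515, -0.0763, 0.049]
orientation: [[-0.978, -0.209, 0.001], [-0.209, 0.978, -0.0], [-0.001, -0.0, -1.0]]
force: [-2.4, 1.1, 6.3]
grip_width: 0.001
grasp_force: 3.1
```

Call:
apply_moves --plan '[{"dx": 0, "dy": 0, "dz": 0.1, "rx": 0, "ry": 0, "rz": 0, "gripper": 0}, {"dx": 0, "dy": 0, "dz": 0.1, "rx": 0, "ry": 0, "rz": 0, "gripper": 0}]'

```text
time_s: 6.25
tcp_pos: [0.5151, -0.0763, 0.049]
orientation: [[-0.978, -0.209, 0.001], [-0.209, 0.978, -0.0], [-0.001, -0.001, -1.0]]
force: [-5.3, 2.1, 13.9]
grip_width: -0.004
grasp_force: 6.7
```

Call:
apply_moves --plan '[{"dx": 0, "dy": 0, "dz": -2, "rx": 0, "ry": 0, "rz": 0, "gripper": 0}, {"dx": 0, "dy": 0.8, "dz": -6.5, "rx": 0, "ry": 0, "rz": 0, "gripper": 0}, {"dx": 0, "dy": 1, "dz": -12, "rx": 0, "ry": 0, "rz": 0, "gripper": 0}, {"dx": 0, "dy": 1, "dz": -17, "rx": 0, "ry": 0, "rz": 0, "gripper": 0}, {"dx": 0, "dy": 1, "dz": -20, "rx": 0, "ry": 0, "rz": 0, "gripper": 0}]'

```text
time_s: 6.88
tcp_pos: [0.5135, -0.0665, 0.2503]
orientation: [[-0.978, -0.209, 0.004], [-0.209, 0.978, 0.0], [-0.004, -0.001, -1.0]]
force: [0.3, -0.4, -0.2]
grip_width: -0.002
grasp_force: 0.0
```

Call:
apply_moves --plan '[{"dx": 0, "dy": -3, "dz": 0, "rx": 0, "ry": 0, "rz": 0, "gripper": 0}, {"dx": 0, "dy": -7.5, "dz": 0, "rx": 0, "ry": 0, "rz": 0, "gripper": 0}, {"dx": 0, "dy": -12, "dz": 0, "rx": 0, "ry": 0, "rz": 0, "gripper": 0}, {"dx": 0, "dy": -15.3, "dz": 0, "rx": 0, "ry": 0, "rz": 0, "gripper": 0}, {"dx": 0, "dy": -15.3, "dz": 0, "rx": 0, "ry": 0, "rz": 0, "gripper": 0}]'

```text
time_s: 7.5
tcp_pos: [0.5447, -0.218, 0.2464]
orientation: [[-0.979, -0.206, -0.001], [-0.206, 0.979, 0.0], [0.001, 0.0, -1.0]]
force: [-0.5, 0.3, 0.5]
grip_width: -0.007
grasp_force: 0.0
```

```bash
python3 - <<'E'
from h import *
im,W=cloud('top'); cv2.imwrite('pics/t4.png',cv2.resize(im[160:270,250:370],None,fx=5,fy=5)[...,::-1])
B=boxframe(0,np.radians(12)); s=monitor.state(); print(s['tcp_pos'],s['tcp_pos'][:2]@B,s['force'])
_,S=cloud('scene')
for P in(W.reshape(-1,3),S.reshape(-1,3)):
    q=np.c_[P[:,:2]@B,P[:,2]]
    for u in np.arange(.15,.30,.015):
        m=(abs(q[:,0]-u)<.0075)&(abs(q[:,1]-.489)<.095)&(q[:,2]<.2)&(q[:,2]>-.01)
        if m.sum()>3: print(u.round(3),m.sum(),np.percentile(q[m,2],[5,50,95]).round(3))
E
```

```text
[ 0.54463505 -0.21688866  0.24664719] [0.32538512 0.48763978] [-0.00748309  0.36815242 -0.07689491]
0.15 118 [0.031 0.036 0.04 ]
0.165 25 [0.031 0.034 0.041]
0.15 87 [0.032 0.034 0.038]
0.165 76 [0.032 0.035 0.037]
0.18 74 [0.031 0.034 0.038]
0.195 55 [0.032 0.034 0.037]
0.21 46 [0.031 0.034 0.037]
0.225 43 [0.031 0.035 0.037]
0.24 29 [0.031 0.035 0.183]
0.255 142 [0.034 0.184 0.188]
0.27 479 [0.119 0.149 0.178]
0.285 658 [-0.001  0.074  0.115]
```

View pics/t4.png

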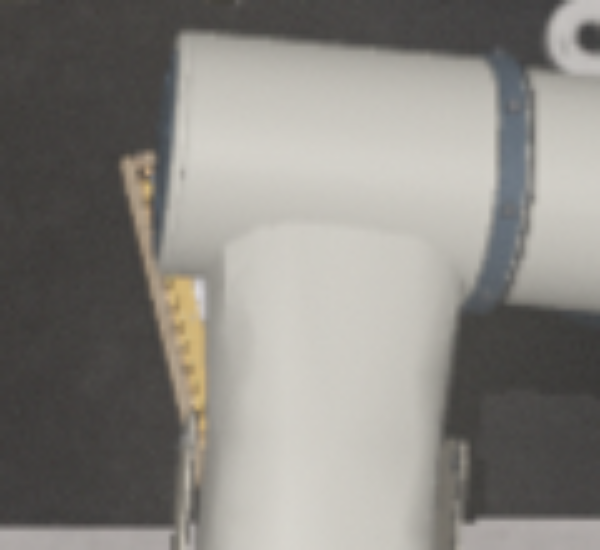

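The flap lies flat: depth over the blocks reads about 0.035 m everywhere. The box rim is still at (125,158) and (190,420), unmoved, and the arm now stands over the cover's right side. On to the cover.

Call:
apply_moves --plan '[{"dx": 0, "dy": 0, "dz": 3.5, "rx": 0, "ry": 0, "rz": 0, "gripper": 0}, {"dx": 0, "dy": 0, "dz": 7, "rx": 0, "ry": 0, "rz": 0, "gripper": 0}, {"dx": 0, "dy": 0.5, "dz": 8.6, "rx": 0, "ry": 0, "rz": 0, "gripper": 0}, {"dx": 0, "dy": 1.8, "dz": 8.6, "rx": 0, "ry": 0, "rz": 0, "gripper": 0}, {"dx": 0, "dy": 3.0, "dz": 8.6, "rx": 0, "ry": 0, "rz": 0, "gripper": 0}]'

```text
time_s: 8.22
tcp_pos: [0.5389, -0.1856, 0.1626]
orientation: [[-0.978, -0.21, 0.002], [-0.21, 0.978, -0.0], [-0.002, -0.001, -1.0]]
force: [0.4, 0.1, 0.4]
grip_width: -0.001
grasp_force: 0.0
```

Call:
apply_moves --plan '[{"dx": 0, "dy": 0.8, "dz": 0, "rx": 0, "ry": 0, "rz": 0, "gripper": 0}, {"dx": 0, "dy": 1.6, "dz": 0.2, "rx": 0, "ry": 0, "rz": 0, "gripper": 0}, {"dx": 0, "dy": 2.5, "dz": 0.4, "rx": 0, "ry": 0, "rz": 0, "gripper": 0}, {"dx": 0, "dy": 3.4, "dz": 0.8, "rx": 0, "ry": 0, "rz": 0, "gripper": 0}, {"dx": 0, "dy": 4.3, "dz": 1.2, "rx": 0, "ry": 0, "rz": 0, "gripper": 0}]'

```text
time_s: 8.85
tcp_pos: [0.5295, -0.1442, 0.1491]
orientation: [[-0.978, -0.209, 0.0], [-0.209, 0.978, -0.0], [-0.0, -0.0, -1.0]]
force: [1.3, -0.6, 3.1]
grip_width: 0.003
grasp_force: 1.2
```

Call:
apply_moves --plan '[{"dx": 0, "dy": 0.85, "dz": 0.5, "rx": 0, "ry": 0, "rz": 0, "gripper": 0}, {"dx": 0, "dy": 1.7, "dz": 1.05, "rx": 0, "ry": 0, "rz": 0, "gripper": 0}, {"dx": 0, "dy": 2.4, "dz": 1.7, "rx": 0, "ry": 0, "rz": 0, "gripper": 0}, {"dx": 0, "dy": 3.1, "dz": 2.35, "rx": 0, "ry": 0, "rz": 0, "gripper": 0}, {"dx": 0, "dy": 3.75, "dz": 3.1, "rx": 0, "ry": 0, "rz": 0, "gripper": 0}]'

```text
time_s: 9.48
tcp_pos: [0.5215, -0.1075, 0.1177]
orientation: [[-0.978, -0.209, -0.0], [-0.209, 0.978, 0.0], [0.0, 0.0, -1.0]]
force: [-0.2, 0.5, 2.2]
grip_width: -0.002
grasp_force: 1.1
```

Call:
apply_moves --plan '[{"dx": 0, "dy": 0.4, "dz": 0.7, "rx": 0, "ry": 0, "rz": 0, "gripper": 0}, {"dx": 0, "dy": 0.8, "dz": 1.4, "rx": 0, "ry": 0, "rz": 0, "gripper": 0}, {"dx": 0, "dy": 1.1, "dz": 2.0, "rx": 0, "ry": 0, "rz": 0, "gripper": 0}, {"dx": 0, "dy": 1.35, "dz": 2.6, "rx": 0, "ry": 0, "rz": 0, "gripper": 0}, {"dx": 0, "dy": 1.55, "dz": 3.1, "rx": 0, "ry": 0, "rz": 0, "gripper": 0}]'

```text
time_s: 10.1
tcp_pos: [0.5183, -0.0928, 0.0868]
orientation: [[-0.978, -0.209, -0.0], [-0.209, 0.978, 0.0], [0.0, 0.0, -1.0]]
force: [-0.2, 0.6, 1.5]
grip_width: -0.002
grasp_force: 0.8
```

Call:
apply_moves --plan '[{"dx": 0, "dy": 0.15, "dz": 0.4, "rx": 0, "ry": 0, "rz": 0, "gripper": 0}, {"dx": 0, "dy": 0.2, "dz": 0.8, "rx": 0, "ry": 0, "rz": 0, "gripper": 0}, {"dx": 0, "dy": 0.25, "dz": 1.15, "rx": 0, "ry": 0, "rz": 0, "gripper": 0}, {"dx": 0, "dy": 0.3, "dz": 1.45, "rx": 0, "ry": 0, "rz": 0, "gripper": 0}, {"dx": 0, "dy": 0.3, "dz": 1.7, "rx": 0, "ry": 0, "rz": 0, "gripper": 0}]'

```text
time_s: 10.72
tcp_pos: [0.5178, -0.09, 0.0701]
orientation: [[-0.978, -0.209, -0.0], [-0.209, 0.978, 0.0], [0.0, 0.0, -1.0]]
force: [0.1, 0.3, 2.4]
grip_width: -0.001
grasp_force: 0.8
```

Tip at 0.056, and the cover's shut height is 0.051. I'll finish it gently.

Call:
apply_moves --plan '[{"dx": 0, "dy": 0, "dz": 0.15, "rx": 0, "ry": 0, "rz": 0, "gripper": 0}, {"dx": 0, "dy": 0, "dz": 0.3, "rx": 0, "ry": 0, "rz": 0, "gripper": 0}, {"dx": 0, "dy": 0, "dz": 0.45, "rx": 0, "ry": 0, "rz": 0, "gripper": 0}, {"dx": 0, "dy": 0, "dz": 0.55, "rx": 0, "ry": 0, "rz": 0, "gripper": 0}, {"dx": 0, "dy": 0, "dz": 0.6, "rx": 0, "ry": 0, "rz": 0, "gripper": 0}]'

```text
time_s: 11.35
tcp_pos: [0.5179, -0.09, 0.0649]
orientation: [[-0.978, -0.209, 0.0], [-0.209, 0.978, -0.0], [-0.0, -0.0, -1.0]]
force: [-2.6, 2.5, 8.4]
grip_width: -0.0
grasp_force: 4.4
```

Call:
apply_moves --plan '[{"dx": 0, "dy": 0, "dz": 0.1, "rx": 0, "ry": 0, "rz": 0, "gripper": 0}, {"dx": 0, "dy": 0, "dz": 0.1, "rx": 0, "ry": 0, "rz": 0, "gripper": 0}]'

```text
time_s: 11.6
tcp_pos: [0.5179, -0.09, 0.0648]
orientation: [[-0.978, -0.209, 0.001], [-0.209, 0.978, -0.0], [-0.001, -0.0, -1.0]]
force: [-4.5, 3.5, 13.9]
grip_width: -0.004
grasp_force: 6.5
```

It's at the stop (tip 0.051). Retreat upward and check.

Call:
apply_moves --plan '[{"dx": 0, "dy": 0, "dz": -1, "rx": 0, "ry": 0, "rz": 0, "gripper": 0}, {"dx": 0, "dy": 0, "dz": -4, "rx": 0, "ry": 0, "rz": 0, "gripper": 0}, {"dx": 0, "dy": 0, "dz": -9, "rx": 0, "ry": 0, "rz": 0, "gripper": 0}, {"dx": 0, "dy": 0, "dz": -14, "rx": 0, "ry": 0, "rz": 0, "gripper": 0}, {"dx": 0, "dy": 0, "dz": -18, "rx": 0, "ry": 0, "rz": 0, "gripper": 0}]'

```text
time_s: 12.22
tcp_pos: [0.5179, -0.0903, 0.2457]
orientation: [[-0.978, -0.209, 0.002], [-0.209, 0.978, -0.0], [-0.002, -0.001, -1.0]]
force: [0.7, -0.2, 0.1]
grip_width: -0.002
grasp_force: 0.0
```

Call:
apply_moves --plan '[{"dx": 1, "dy": -3, "dz": 0, "rx": 0, "ry": 0, "rz": 0, "gripper": 0}, {"dx": 2, "dy": -8, "dz": 0, "rx": 0, "ry": 0, "rz": 0, "gripper": 0}, {"dx": 3, "dy": -13, "dz": 0, "rx": 0, "ry": 0, "rz": 0, "gripper": 0}, {"dx": 4, "dy": -17, "dz": 0, "rx": 0, "ry": 0, "rz": 0, "gripper": 0}, {"dx": 4, "dy": -17, "dz": 0, "rx": 0, "ry": 0, "rz": 0, "gripper": 0}]'

```text
time_s: 12.85
tcp_pos: [0.5135, -0.2672, 0.2426]
orientation: [[-0.979, -0.205, -0.002], [-0.205, 0.979, -0.0], [0.002, 0.0, -1.0]]
force: [-0.5, 0.7, 0.0]
grip_width: 0.007
grasp_force: 0.0
```

```bash
python3 - <<'E'
from h import *
im,W=cloud('top'); cv2.imwrite('pics/t5.png',cv2.resize(im[110:280,170:440],None,fx=2.9,fy=2.9)[...,::-1])
B=boxframe(0,np.radians(12)); print(monitor.state()['qvel'].round(1))
_,S=cloud('scene')
P=np.vstack([W.reshape(-1,3),S.reshape(-1,3)]);q=np.c_[P[:,:2]@B,P[:,2]]
for u in np.arange(.135,.31,.02):
        m=(abs(q[:,0]-u)<.01)&(abs(q[:,1]-.489)<.125)&(q[:,2]<.2)&(q[:,2]>.02)
        if m.sum()>3: print(u.round(3),m.sum(),np.percentile(q[m,2],[5,50,95]).round(3))
E
```

```text
[ 2.1 -1.  -0.6 -0.3  0.  -0.4]
0.135 424 [0.031 0.05  0.054]
0.155 604 [0.045 0.051 0.055]
0.175 610 [0.046 0.051 0.055]
0.195 595 [0.046 0.051 0.055]
0.215 546 [0.044 0.051 0.055]
0.235 347 [0.035 0.05  0.054]
0.255 215 [0.029 0.05  0.053]
0.275 368 [0.023 0.046 0.052]
0.295 5 [0.037 0.038 0.04 ]
```

View pics/t5.png

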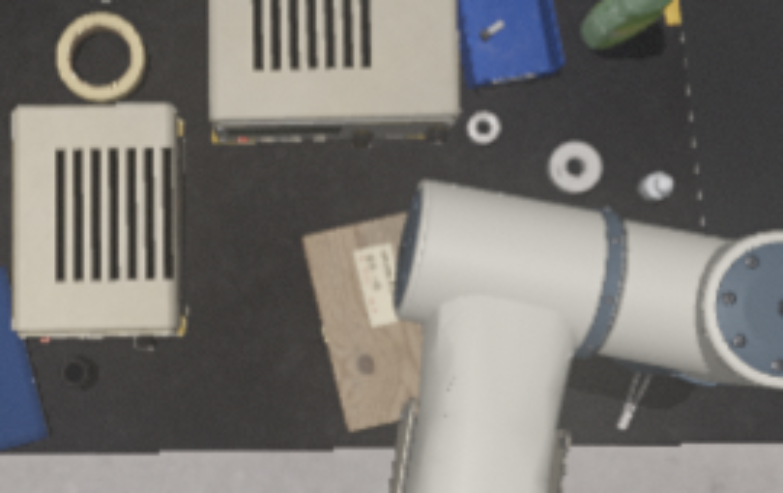

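The cover is flat at 0.051 m throughout, its corners still at (303,240) and (350,430), and nothing else has moved.

```bash
python3 -c "
from cell import arm; print(arm.job_done())"
```

```text
the job is handed in; nothing more can be done
None
```

The gauge box is closed: I pushed the flap flat first, then pushed the cover gently down to its stop, the box and other things I could see stayed where they were, and the job was handed in at about 13 s.

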